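Dispense a test bar and lay it on the bend rest

TASK

Take one bar from the stack dispenser for a bend test: move the dispenser's spring slide all the way to its end stop and let go there, so that it snaps home by itself and only one bar comes out. Then lay that bar across both rollers of the bend rest, between the side guides and centred lengthwise, and let go. Leave the other bars in the magazine and the tip box, the bottle and the timer where they stand.

Things in the scene. Friction and masses are not known exactly. Their poses are not given: they have to be found in the camera images.
- dispenser: Grey bar dispenser, fixed. Base 120 (x) x 214 (y) x 12 mm, origin at the centre of its underside. Over the origin an open magazine (outside 114 x 38 mm, 52 mm high) holds three flat bars along x. On the +y side runs the slide, moved towards -y, between two spring tubes (x = +-43 mm, to 25 mm high). A full stroke pushes the lowest bar out on the -y side; on return the next drops to the floor.
- landing (a point): Point on the dispenser's flat landing (12 mm above the worktop), 60 mm to the -y side of the dispenser's origin: about where the centre of the bar lies after a full stroke. Its rear edge is then 28 mm clear of the magazine wall. Low lips (16 mm above the worktop) at the landing's end, 43 mm farther to -y, and (15 mm) at its sides, 57 mm off. Axes as the dispenser's.
- slide (a joint): Travel of the spring slide in m along the dispenser's -y: 0 home, 0.065 at its end stop. A spring always pulls it home: about 4 N at home, 9 N at the end, plus damping of 30 N per m/s; released, it returns by itself in about 0.3 s. Each full stroke pushes out one bar. Bars and magazine are smooth (friction about 0.3).
- slide_tab (a point): Centre of the top of the slide's black upright tab, 75 mm above the worktop; at home at the dispenser's x = 0, y = +97 mm, at the end stop y = +32 mm. The tab is 30 mm wide in x, 14 mm thick in y, free from 25 to 75 mm above the worktop; it can be gripped across its 30 mm width or pushed on its +y face. Axes as the dispenser's.
- bar_a: Lowest of three alike plain aluminium bars, 100 (x) x 26 (y) x 10 mm (z), 50 to 100 g; the one that the slide pushes out. Origin at the centre of its underside, x along its length; underside 12 mm above the worktop in the magazine and on the landing.
- bar_b: Middle bar of the stack, same as the lowest; origin at the centre of its underside, starts 22 mm above the worktop and drops to 12 mm once the slide is home. Stays in the magazine.
- bar_c: Top bar of the stack, same as the others; underside starts 32 mm above the worktop and drops to 22 mm. Stays in the magazine.
- bend_rest: Bend rest, fixed: dark base 130 (x) x 60 (y) x 12 mm, origin at the centre of its underside. Two supports at x = +-36 mm, 14 mm long in x, carry rollers along y, tops 40 mm above the worktop; 58 mm are free between them. Side guides on each at y = +-15.5 mm (31 mm apart), upright to 50 mm, flared to 58 mm high. A bar laid properly lies along x, underside 40 mm up.
- tip_box: Closed box of pipette tips, 69 x 114 x 64 mm high, origin at the centre of its underside. Bystander.
- bottle: Small brown bottle with black cap, 48 mm in diameter, 106 mm high, origin at the centre of its underside. Bystander.
- timer: Lab timer lying flat, 62 x 62 x 17 mm, origin at the centre of its underside. Bystander.
There are look-alikes about, which are no part of the job. What is shaped like the bend_rest but purple is not meant.

How it is judged:
By the outcome, as a careful person would: the job done as asked, in the order asked, and still so for the second after the job is handed in, with the robot touching nothing.
It also fails if it takes over 54 s, if anything falls off the work surface, if the arm or the gripper's body presses on something with over 40 N, if the wrist force passes 120 N, or if a joint passes its speed limit or range.

ROBOT

A 7-joint arm with a two-finger parallel gripper is mounted at the origin on a cart in front of the work surface, level with it; the furniture and walls round the work are solid. World frame = base frame: x ahead of the robot, y to its left, z up, the work surface at z = 0. Lengths are in m, angles in rad, forces in N, time in s.
With the tool pointing down it reaches from about 0.4 to 0.875 m from the base axis. Payload 19.3 kg.
Tool frame: the origin (TCP) lies at the very end of the fingers, on their centre line; the grasp point (between the pads) lies 19 mm behind it; z points along the fingers, y is the line along which they close (so a half turn about z gives the same grasp; the last joint's range is limited). The gripper opens to 85 mm and grips with 20 to 120 N. Pads are 22 mm wide; open, the fingers measure 114 mm over their backs; the gripper's body (76 mm by 85 mm) begins 54 mm behind the grasp point. The pads swing forward as they close: fully open they stand 13 mm farther back than shut.
Start: joints at [1.04, 0.521, -0.036, 1.599, 0.021, 1.021, -0.113], TCP at [0.278, -0.56, 0.231] pointing down, gripper open.
Joint ranges: [-2.91, 2.91], [-0.3, 2.13], [-1.5, 1.42], [0.17, 2.43], [-1.26, 4.41], [0.16, 1.93], [-2.52, 2.52]. Speed limits (rad/s): [1.89, 1.89, 2.39, 2.39, 3.01, 3.01, 3.01].

INTERFACE

Orientations are given as a unit quaternion [x, y, z, w].
In Python, from bench import * gives the robot as it stands.
- The arm moves only by the shell command python3 -m pendant 'ROWS' [FORCE]. ROWS is JSON, a list that holds one entry, the list of rows, each a list of 7 numbers: the turn, a rotation vector about the tool's x, y, z normalised to -1 to 1, where 1 is 1.5 rad, then the shift along the tool's x, y, z normalised to -1 to 1, where 1 is 500 mm, then the closure, from -1 (fully open) to 1 (shut). A call has 1 to 5 rows; each row is the pose to reach, as a shift and turn from the pose commanded when the call began, along the tool's axes at that moment; what a row does not reach only later rows make up. A row lasts 1/10 s, in which the tool goes at most 50 mm and 8.59 degrees, less where a joint would pass 70% of its speed; a pose out of reach is approached as far as the arm can. A call with a number of a shift or a turn outside -1 to 1 is refused whole. A call with a gripper value outside its range is refused whole. The fingers move at their own pace and stop on an object; FORCE is the grip in N (left out, the last holds). Time passes only in rows, so rows that repeat a pose let the fingers close. It gives the time, the measured TCP pose, the force, the opening and the grip force at its end, in the units of the state.
- observe(): the state, without advancing time (a new reading comes with each control period).
- camera(name): name is "side" or "top" or "wrist"; returns the picture (420x560x3 uint8, red, green, blue); there is no depth.
- camera_model(name): a dict with "mtx" (3x3 intrinsics, pixels), "dist" ([k1, k2, p1, p2, k3] as OpenCV has them; the pictures are not rectified), "rvec" (rotation vector, rad) and "tvec" (3), from world to camera coordinates, as OpenCV has them; the wrist camera has in their place "T_tool_cam" (4x4, takes a point from camera to tool coordinates, whose origin is the TCP and whose axes are the flange's). Camera axes: x right, y down, z forward; pixel columns grow to the right and rows downward; lengths in m; the calibration is good to about 2 mm. A picture is of the moment at which its call begins: read the wrist's pose just before it. camera_model takes no time and is no camera call.
- hand_in(): hands the job in; it is judged then, once.
Trained networks look in the newest picture that a camera, given by its name, has taken for a name from the list of things; names that differ only in an ending like _2 or _b are one class to them, and where a whole thing is asked for, a point or a joint stands for the part that bears it (a point fixed in the world has none). Each returns a list of dicts, best first, with "conf" (0 to 1); they miss things now and then, are a little off and sometimes report something else, mostly with a low value. They report only what shows in the picture. A call takes as long as a camera call. They do not tell look-alikes from the thing itself.
- masks_of(camera, label): "mask" (420x560 bool, what is visible of it) and "extent" ([left, top, width, height] in pixels, round what is visible of it).
The state is a dict: "time_s": time; "qpos": joint angles; "joint_velocities": joint speeds; "effort": joint torques, N m; "tool_pos": TCP position; "orientation": TCP orientation; "wrist_force": force on the tool from outside, world axes, zero at the start; "ft_torque": the same for the moment, N m; "width": finger opening in m; "finger_force": force on a finger pad.
Only numpy, scipy, OpenCV 4.12 (cv2) and the standard library are available. Lean on these libraries where they do the work, as an engineer would, in place of code of your own. Each camera call takes 0.05 s, during which the arm holds its last target. There are 200 camera calls.

## Working session

There is one attempt and no reset: what is moved stays moved. The work goes in short steps, Python scripts to look and compute and a shell command to move; the robot and the scene stay as the last step left them, time stands still between calls to the robot, and variables do not carry over. Pictures are saved under pics/ and viewed, at most 10 in all, crops included, and the job is handed in when it is done.

```bash
mkdir -p pics; ls
python3 - <<'E'
from bench import *
import cv2,numpy as np
s=observe(); print({k:np.round(v,4).tolist() for k,v in s.items()})
a=camera("side");b=camera("top")
cv2.imwrite("pics/top1.png",b[:,:,::-1]);cv2.imwrite("pics/side1.png",a[:,:,::-1])
for c in("top","side"):
  for l in("dispenser","slide_tab","bend_rest","bar_a","tip_box","bottle","timer"):
    print(c,l,[(round(d["conf"],2),d["extent"]) for d in masks_of(c,l)])
E
```

```text
pics
{'time_s': 0.0, 'qpos': [1.0398, 0.522, -0.0363, 1.6, 0.0212, 1.0211, -0.1128], 'joint_velocities': [0.0001, -0.0007, 0.0004, 0.0014, 0.0018, 0.0017, -0.0013], 'effort': [0.0, -92.7108, 1.9794, -36.9941, 0.018, 0.008, 0.0], 'tool_pos': [0.2777, -0.5595, 0.2307], 'orientation': [0.9736, 0.2284, -0.0002, -0.0005], 'wrist_force': [-0.5566, -0.0575, -1.1017], 'ft_torque': [-0.0405, 0.0419, 0.0391], 'finger_force': 0.0, 'width': 0.0853}
top dispenser [(0.69, [346.3, 210.4, 65.3, 42.0])]
top slide_tab [(0.87, [348.9, 222.3, 22.9, 22.2])]
top bend_rest [(0.97, [208.5, 217.1, 20.7, 33.2]), (0.74, [147.3, 212.7, 37.2, 40.6])]
top bar_a [(0.56, [377.3, 214.5, 8.1, 27.8])]
top tip_box [(0.94, [184.0, 178.9, 36.5, 20.4])]
top bottle [(0.65, [366.0, 169.9, 14.9, 17.1])]
top timer [(0.53, [288.4, 229.0, 18.1, 21.5]), (0.37, [351.1, 221.7, 22.9, 21.1])]
side dispenser [(0.98, [227.2, 241.5, 57.2, 75.1]), (0.25, [233.4, 284.5, 41.0, 6.0])]
side slide_tab [(0.71, [239.5, 242.2, 22.5, 24.1])]
side bend_rest [(0.79, [243.6, 178.5, 39.8, 16.9]), (0.76, [238.8, 193.4, 35.9, 18.3]), (0.28, [315.7, 242.9, 20.9, 48.5])]
side bar_a [(0.67, [231.9, 285.4, 40.4, 5.6]), (0.6, [231.2, 272.3, 37.2, 7.2])]
side tip_box [(0.4, [292.9, 182.9, 17.1, 0.6])]
side bottle [(0.71, [313.1, 245.2, 25.7, 45.1])]
side timer [(0.56, [238.8, 228.3, 19.8, 17.3])]
```

Run:
```python
import cv2,numpy as np
b=cv2.imread("pics/top1.png")[160:265,140:420];a=cv2.imread("pics/side1.png")[165:325,180:370]
b=cv2.resize(b,None,fx=2.8,fy=2.8,interpolation=3)
a=cv2.resize(a,None,fx=1.75,fy=1.75,interpolation=3)
im=np.zeros((600,800,3),np.uint8);im[:b.shape[0],:b.shape[1]]=b;im[300:300+a.shape[0],:a.shape[1]]=a
im[300:,340:740]=cv2.resize(cv2.imread("pics/top1.png"),(400,300))
cv2.imwrite("pics/c1.png",im)
from bench import *
for c in("top","side"):
  m=camera_model(c);print(c,np.round(m["mtx"],1).tolist(),np.round(m["dist"],3),m["rvec"],m["tvec"])
print(camera_model("wrist"))
```

```text
top [[405.8, 0.0, 284.9], [0.0, 405.8, 212.1], [0.0, 0.0, 1.0]] [-0.041  0.     0.     0.     0.   ] [ 2.09871017 -2.15762847  0.17617701] [0.09295517 0.54306831 1.32229343]
side [[438.8, 0.0, 282.2], [0.0, 438.8, 208.5], [0.0, 0.0, 1.0]] [-0.018  0.     0.     0.     0.   ] [ 1.93516903 -0.01756909  0.01199006] [-0.55268765  0.10820372  1.24691634]
{'mtx': array([[305.79761701,   0.        , 279.71985342],
       [  0.        , 305.79761701, 212.37299687],
       [  0.        ,   0.        ,   1.        ]]), 'dist': array([-0.06063329,  0.        ,  0.        ,  0.        ,  0.        ]), 'T_tool_cam': array([[ 1.50244633e-04, -9.52511140e-01, -3.04503704e-01,
         7.82733964e-02],
       [ 9.99999777e-01,  3.41113289e-04, -5.73620637e-04,
        -1.07972103e-03],
       [ 6.50250307e-04, -3.04503550e-01,  9.52510979e-01,
        -1.42683029e-01],
       [ 0.00000000e+00,  0.00000000e+00,  0.00000000e+00,
         1.00000000e+00]])}
```

View pics/c1.png

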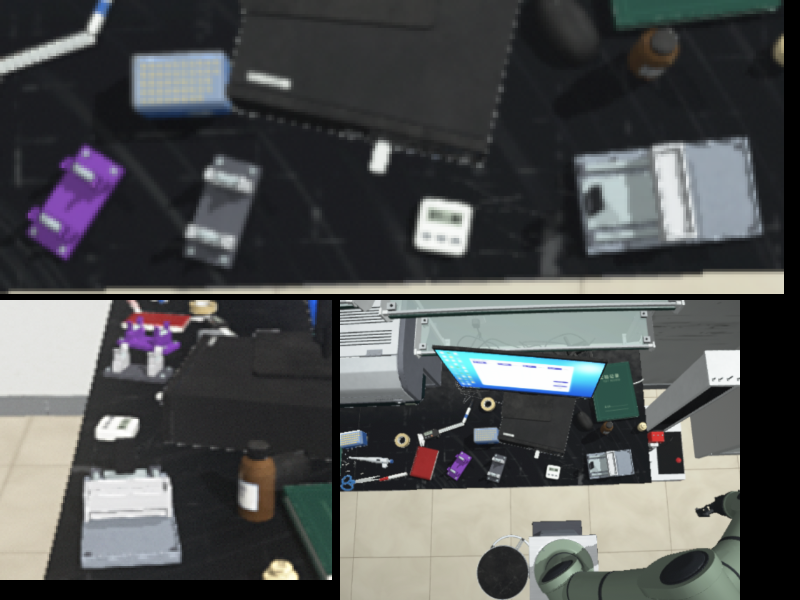

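```bash
cat > h.py <<'E'
from bench import *
import cv2,numpy as np
from scipy.spatial.transform import Rotation as R
def ext(c,s=None):
    m=camera_model(c)
    if c!="wrist": return m,cv2.Rodrigues(np.array(m["rvec"]))[0],np.array(m["tvec"],float).reshape(3)
    s=s or observe(); T=np.eye(4);T[:3,:3]=R.from_quat(s["orientation"]).as_matrix();T[:3,3]=s["tool_pos"]
    I=np.linalg.inv(T@m["T_tool_cam"]); return m,I[:3,:3],I[:3,3]
def ray(c,px,z,s=None):
    m,r,t=ext(c,s)
    n=cv2.undistortPoints(np.array(px,float).reshape(-1,1,2),m["mtx"],np.array(m["dist"]))[:,0]
    d=np.c_[n,np.ones(len(n))]@r; o=-r.T@t
    return o+d*((z-o[2])/d[:,2])[:,None]
def proj(c,P,s=None):
    m,r,t=ext(c,s)
    return cv2.projectPoints(np.array(P,float).reshape(-1,1,3),cv2.Rodrigues(r)[0],t,m["mtx"],np.array(m["dist"]))[0][:,0]
E
python3 - <<'E'
from h import *
f=lambda p:np.array(p)/2.8+[140,160]
for n,p,z in [("disp",[(575,155),(585,255),(748,138),(762,238)],.012),("rest",[(212,155),(262,160),(233,268),(185,258)],.012),("tab",[(593,197)],.075),("box",[(250,0),(232,105),(485,165),(525,0)],.15),("tip",[(132,55),(228,52)],.064),("bottle",[(660,42)],.106),("timer",[(443,225)],.017),("edge",[(20,292)],0)]:
  P=ray("top",f(p),z);print(n,np.round(P[:,:2],3).tolist(),np.round(P[:,:2].mean(0),3))
E
```

```text
disp [[0.534, -0.131], [0.411, -0.136], [0.549, -0.346], [0.425, -0.354]] [ 0.48  -0.242]
rest [[0.547, 0.318], [0.539, 0.256], [0.407, 0.292], [0.42, 0.351]] [0.478 0.304]
tab [[0.474, -0.14]] [ 0.474 -0.14 ]
box [[0.702, 0.251], [0.58, 0.271], [0.503, -0.01], [0.692, -0.063]] [0.619 0.112]
tip [[0.664, 0.407], [0.664, 0.29]] [0.664 0.348]
bottle [[0.65, -0.224]] [ 0.65  -0.224]
timer [[0.452, 0.035]] [0.452 0.035]
edge [[0.385, 0.557]] [0.385 0.557]
```

```bash
cat > go.py <<'E'
# print the tool-frame turn/shift (pendant units) from the present pose to world x y z theta(deg)
import sys
from h import *
def go(p,th,s=None):
    s=s or observe(); q=R.from_quat(s["orientation"]); t=np.radians(th)
    G=R.from_matrix(np.array([[np.cos(t),np.sin(t),0],[np.sin(t),-np.cos(t),0],[0,0,-1]]).T if 0 else np.column_stack([[np.cos(t),np.sin(t),0],[np.sin(t),-np.cos(t),0],[0,0,-1]]))
    print("turn",np.round((q.inv()*G).as_rotvec()/1.5,3),"shift",np.round(q.inv().apply(np.array(p)-s["tool_pos"])/.5,4),"rows",np.linalg.norm(np.array(p)-s["tool_pos"])/.05)
if __name__=="__main__":
    a=list(map(float,sys.argv[1:])); go(a[:3],a[3])
E
python3 go.py .37 -.32 .26 55; python3 go.py .45 -.14 .24 94
```

```text
turn [ 0.     0.    -0.333] shift [ 0.3783 -0.3477 -0.0574] rows 5.170166441077819
turn [ 0.     0.    -0.787] shift [ 0.6816 -0.5991 -0.0174] rows 9.07646903712959
```

```bash
python3 -m pendant '[[[0,0,-0.07,0.076,-0.07,-0.012,-1],[0,0,-0.14,0.152,-0.14,-0.024,-1],[0,0,-0.2,0.228,-0.21,-0.036,-1],[0,0,-0.27,0.304,-0.28,-0.048,-1],[0,0,-0.33,0.378,-0.348,-0.057,-1]]]'; python3 go.py .46 -.16 .22 93.8
```

```text
time_s: 1.3
tool_pos: [0.3672, -0.326, 0.2595]
orientation: [0.887, 0.462, 0.0, 0.0]
wrist_force: [1.2, -0.4, -0.4]
width: 0.0858
finger_force: 0.0
turn [ 0.     0.    -0.451] shift [ 0.3785 -0.0384  0.0789] rows 3.8854906207923143
```

```bash
python3 -m pendant '[[[0,0,-0.09,0.076,-0.008,0.016,-1],[0,0,-0.18,0.152,-0.016,0.032,-1],[0,0,-0.27,0.228,-0.024,0.048,-1],[0,0,-0.36,0.304,-0.032,0.064,-1],[0,0,-0.451,0.379,-0.038,0.079,-1]]]';python3 -m pendant '[[[0,0,-0.001,0,0,0,-1],[0,0,-0.001,0,0,0,-1]]]'
python3 - <<'E'
from h import *
s=observe();a=camera("wrist");cv2.imwrite("pics/w1.png",a[:,:,::-1])
print(s["tool_pos"],s["orientation"],s["qpos"])
for l in("slide_tab","dispenser","bar_a"): print(l,[(round(d["conf"],2),d["extent"]) for d in masks_of("wrist",l)])
o=np.array([.48,-.242]);t=.067;M=np.array([[np.cos(t),-np.sin(t)],[np.sin(t),np.cos(t)]])
P=[(*(o+M@[x,y]),z) for x,y,z in [(-.06,.107,.012),(.06,.107,.012),(-.06,-.107,.012),(.06,-.107,.012),(0,.097,.075),(-.057,.019,.052),(.057,.019,.052),(-.057,-.019,.052),(.057,-.019,.052)]]
print(proj("wrist",P,s).round(0).tolist())
E
```

```text
time_s: 1.8
tool_pos: [0.4612, -0.1606, 0.2194]
orientation: [0.683, 0.73, 0.0, 0.0]
wrist_force: [1.0, -1.1, -0.7]
width: 0.0852
finger_force: 0.0
time_s: 2.0
tool_pos: [0.4607, -0.1617, 0.2194]
orientation: [0.684, 0.729, -0.0, -0.0]
wrist_force: [-0.7, 0.6, -0.1]
width: 0.0853
finger_force: 0.0
[ 0.46069684 -0.16169122  0.21936385] [ 6.84266375e-01  7.29232123e-01 -6.54294953e-05 -1.85735644e-04] [ 0.5649405   0.34650837 -0.43727307  1.9474788   0.18648361  0.8869452
  0.09561443]
slide_tab [(0.97, [264.9, 163.3, 55.0, 73.9])]
dispenser [(0.82, [235.7, 159.8, 108.1, 162.5]), (0.33, [244.1, 3.3, 67.0, 34.1])]
bar_a [(0.75, [249.9, 253.3, 87.3, 18.9])]
[[240.0, 164.0], [344.0, 164.0], [247.0, 321.0], [334.0, 321.0], [294.0, 184.0], [241.0, 249.0], [344.0, 249.0], [243.0, 279.0], [342.0, 279.0]]
```

View pics/w1.png

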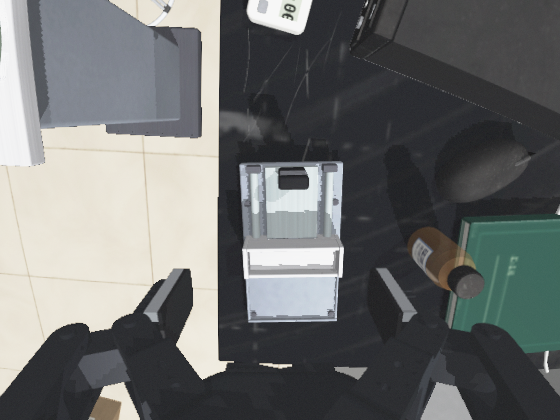

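```bash
python3 go.py .4733 -.1405 .047 94
```

```text
turn [ 0.     0.    -0.006] shift [0.0436 0.0288 0.3454] rows 3.4930989010210842
```

```bash
python3 -m pendant '[[[0,0,-0.006,0.03,0.02,0.08,-0.3],[0,0,-0.006,0.044,0.029,0.16,-0.3],[0,0,-0.006,0.044,0.029,0.24,-0.3],[0,0,-0.006,0.044,0.029,0.31,-0.3],[0,0,-0.006,0.044,0.029,0.345,-0.3]]]' 60; python3 -m pendant '[[[0,0,0,0,0,0,-0.3],[0,0,0,0,0,0,1],[0,0,0,0,0,0,1],[0,0,0,0,0,0,1],[0,0,0,0,0,0,1]]]' 60
python3 - <<'E'
from h import *
s=observe();print(s["wrist_force"],s["width"],s["finger_force"],s["tool_pos"])
a=camera("wrist");cv2.imwrite("pics/w2.png",a[:,:,::-1])
E
```

```text
time_s: 2.7
tool_pos: [0.4723, -0.1396, 0.0446]
orientation: [0.682, 0.732, -0.001, -0.001]
wrist_force: [0.1, 0.5, 0.1]
width: 0.0553
finger_force: 0.0
time_s: 3.2
tool_pos: [0.4724, -0.1398, 0.0484]
orientation: [0.682, 0.732, -0.001, -0.0]
wrist_force: [-12.8, 1.3, 13.2]
width: 0.029
finger_force: 58.1
[-12.75154375   1.31251474  13.23990512] 0.028958086256710192 58.12775731086731 [ 0.47244519 -0.13981256  0.04838706]
```

View pics/w2.png

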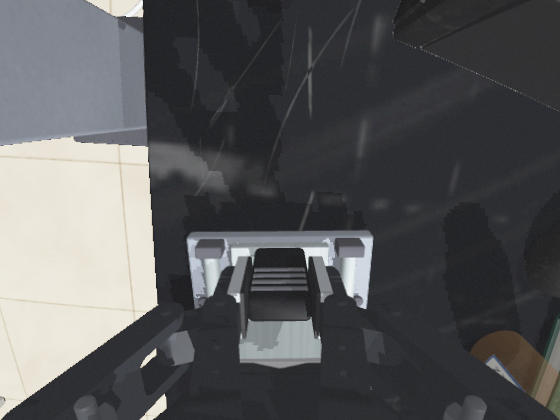

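```bash
python3 -m pendant '[[[0,0,0,-0.02,0,0,1],[0,0,0,-0.045,0,0,1],[0,0,0,-0.07,0,0,1],[0,0,0,-0.09,0,0,1],[0,0,0,-0.11,0,0,1]]]'; python3 -m pendant '[[[0,0,0,-0.01,0,0,1],[0,0,0,-0.018,0,0,1],[0,0,0,-0.022,0,0,1],[0,0,0,-0.024,0,0,1],[0,0,0,-0.024,0,0,1]]]'
```

```text
time_s: 3.75
tool_pos: [0.4768, -0.1937, 0.0485]
orientation: [0.681, 0.732, -0.0, -0.001]
wrist_force: [-9.2, 10.6, 13.0]
width: 0.0288
finger_force: 58.7
time_s: 4.25
tool_pos: [0.4777, -0.2047, 0.0485]
orientation: [0.681, 0.732, 0.0, -0.001]
wrist_force: [-11.3, 14.4, 13.9]
width: 0.0291
finger_force: 59.0
```

```bash
python3 -m pendant '[[[0,0,0,-0.005,0,0,1],[0,0,0,-0.008,0,0,1],[0,0,0,-0.008,0,0,1]]]'
```

```text
time_s: 4.55
tool_pos: [0.4777, -0.2049, 0.0484]
orientation: [0.68, 0.733, 0.001, -0.003]
wrist_force: [-15.9, 38.4, 26.8]
width: 0.0289
finger_force: 60.6
```

```bash
python3 -m pendant '[[[0,0,0,0.008,0,0,1],[0,0,0,0.008,0,0,-0.3],[0,0,0,0.008,0,0,-0.3],[0,0,0,0.008,0,0,-0.3],[0,0,0,0.008,0,0,-0.3]]]'; python3 -m pendant '[[[0,0,0,0,0,-0.08,-0.3],[0,0,0,0,0,-0.16,-0.3],[0,0,0,0,0,-0.24,-0.3],[0,0,0,0,0,-0.3,-0.3],[0,0,0,0,0,-0.3,-0.3]]]'
python3 - <<'E'
from h import *
s=observe();a=camera("wrist");cv2.imwrite("pics/w3.png",a[:,:,::-1])
for l in("slide_tab","bar_a"): print(l,[(round(d["conf"],2),d["extent"]) for d in masks_of("wrist",l)])
cv2.imwrite("pics/w3c.png",cv2.resize(a[100:400,130:430,::-1],(600,600)))
E
```

```text
time_s: 5.05
tool_pos: [0.4787, -0.2065, 0.0474]
orientation: [0.681, 0.732, 0.0, 0.0]
wrist_force: [0.2, -0.0, 0.0]
width: 0.0556
finger_force: 0.0
time_s: 5.55
tool_pos: [0.4802, -0.2068, 0.2009]
orientation: [0.681, 0.732, 0.001, 0.003]
wrist_force: [1.4, 0.9, 0.2]
width: 0.0556
finger_force: 0.0
slide_tab []
bar_a [(0.66, [236.2, 257.9, 84.4, 22.4]), (0.59, [230.0, 218.2, 96.1, 20.8])]
```

View pics/w3c.png

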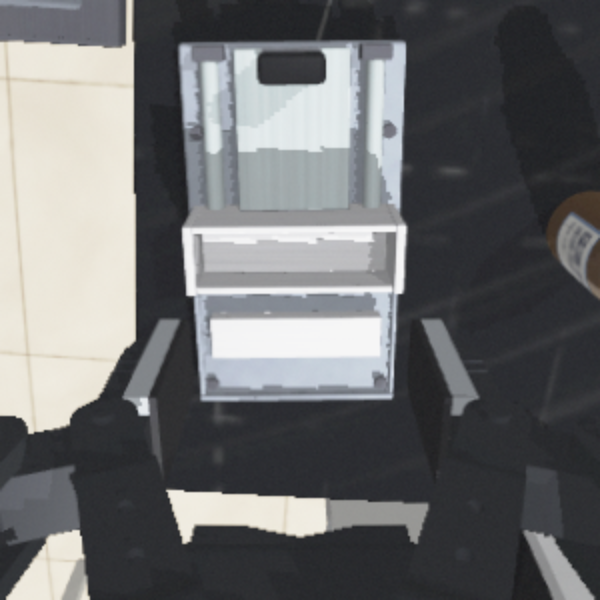

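Run:
```python
from h import *
from go import go
s=observe()
f=lambda p:np.array(p)/2+[130,100]
P=ray("wrist",f([(211,319),(381,317),(380,357),(211,358)]),.022,s);print(P.round(4)[:,:2].tolist(),P.mean(0),np.degrees(np.arctan2(*(P[1]+P[2]-P[0]-P[3])[[1,0]])))
D=ray("wrist",f([(179,42),(405,41),(393,398),(202,400)]),.012,s);print(D.round(4)[:,:2].tolist(),D.mean(0))
```

```text
[[0.4329, -0.2886], [0.5301, -0.2803], [0.5325, -0.3062], [0.4335, -0.314]] [ 0.48228054 -0.29728371  0.022     ] 4.691560052719941
[[0.4106, -0.1371], [0.5269, -0.1283], [0.5459, -0.3401], [0.4274, -0.3501]] [ 0.47769223 -0.23889046  0.012     ]
```

```bash
python3 go.py .482 -.298 .15 135; python3 -m pendant '[[[0,0,-0.1,-0.06,0,0,-0.05],[0,0,-0.2,-0.13,0,0,-0.05],[0,0,-0.3,-0.18,0,0,-0.05],[0,0,-0.4,-0.18,0,0,-0.05],[0,0,-0.48,-0.18,0,0,-0.05]]]'; python3 -c "
from bench import *;print(observe()['qpos'])";python3 go.py .482 -.298 .15 184.5
```

```text
turn [-0.    -0.    -0.476] shift [-0.1837 -0.0054  0.093 ] rows 2.060002396531432
time_s: 6.2
tool_pos: [0.4843, -0.2963, 0.1953]
orientation: [0.377, 0.926, 0.0, -0.001]
wrist_force: [0.0, 0.6, 0.4]
width: 0.0446
finger_force: 0.0
[ 0.867934    0.52998936 -0.59332526  1.76669251  0.35231203  0.95533913
  0.92789527]
turn [ 0.001 -0.002 -0.568] shift [ 0.0006 -0.0056  0.0906] rows 0.9072351688441125
```

```bash
python3 -m pendant '[[[0,0,-0.1,0,-0.005,0.02,-0.05],[0,0,-0.2,0,-0.005,0.04,-0.05],[0,0,-0.3,0,-0.005,0.06,-0.05],[0,0,-0.4,0,-0.005,0.08,-0.05],[0,0,-0.5,0,-0.005,0.09,-0.05]]]'; python3 -m pendant '[[[0,0,-0.07,0,0,0,-0.05],[0,0,-0.07,0,0,0,-0.05],[0,0,-0.07,0,0,0,-0.05]]]'
python3 - <<'E'
from h import *
s=observe();a=camera("wrist");print(s["qpos"].round(2) if hasattr(s["qpos"],"round") else s["qpos"])
for d in masks_of("wrist","bar_a"):
  m=d["mask"];c,wh,an=r=cv2.minAreaRect(np.argwhere(m)[:,::-1].astype(np.float32))
  P=ray("wrist",cv2.boxPoints(r),.022,s);print(round(d["conf"],2),d["extent"],P.round(4)[:,:2].tolist(),P.mean(0).round(4))
cv2.imwrite("pics/w4.png",a[:,:,::-1])
E
```

```text
time_s: 6.7
tool_pos: [0.4824, -0.297, 0.1498]
orientation: [0.011, 1.0, 0.001, -0.001]
wrist_force: [0.0, 0.9, 0.1]
width: 0.0449
finger_force: 0.0
time_s: 7.0
tool_pos: [0.4829, -0.2974, 0.1512]
orientation: [-0.036, 0.999, 0.001, -0.0]
wrist_force: [-0.9, -0.8, 0.4]
width: 0.0446
finger_force: 0.0
[ 0.98  0.64 -0.77  1.8   0.54  0.93  1.62]
0.68 [326.5, 155.2, 33.7, 105.2] [[0.5342, -0.2468], [0.4324, -0.2547], [0.4316, -0.2304], [0.5337, -0.2198]] [ 0.483  -0.2379  0.022 ]
0.65 [258.8, 148.0, 32.1, 107.4] [[0.4344, -0.3168], [0.4326, -0.2923], [0.5334, -0.2841], [0.5354, -0.3114]] [ 0.484  -0.3011  0.022 ]
0.39 [348.8, 245.8, 3.7, 1.7] [[0.5206, -0.2227], [0.5206, -0.2227], [0.5206, -0.2227], [0.5206, -0.2227]] [ 0.5206 -0.2227  0.022 ]
```

View pics/w4.png

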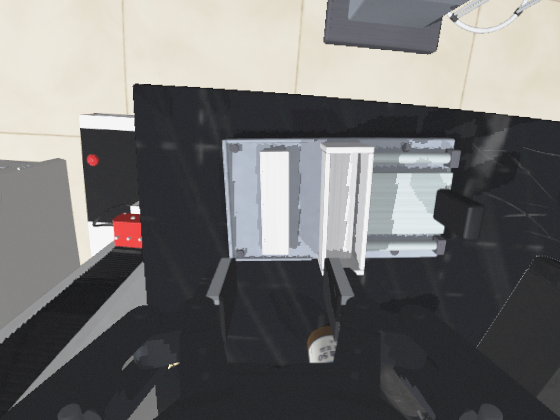

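```bash
python3 go.py .484 -.301 .05 184.6;python3 go.py .484 -.301 .0145 184.6
```

```text
turn [ 0.    -0.    -0.004] shift [-0.0013 -0.0072  0.2034] rows 2.0350193547106423
turn [ 0.    -0.    -0.004] shift [-0.0013 -0.0073  0.2744] rows 2.7446839093005284
```

```bash
python3 -m pendant '[[[0,0,-0.004,-0.0013,-0.0072,0.04,0.06],[0,0,-0.004,-0.0013,-0.0072,0.1,0.06],[0,0,-0.004,-0.0013,-0.0072,0.16,0.06],[0,0,-0.004,-0.0013,-0.0072,0.2,0.06],[0,0,-0.004,-0.0013,-0.0072,0.22,0.06]]]' 40; python3 -m pendant '[[[0,0,0,0,0,0.02,0.06],[0,0,0,0,0,0.035,0.06],[0,0,0,0,0,0.045,0.06],[0,0,0,0,0,0.053,0.06],[0,0,0,0,0,0.053,0.06]]]'; python3 go.py .484 -.301 .0145 184.6
```

```text
time_s: 7.6
tool_pos: [0.4836, -0.3007, 0.0404]
orientation: [-0.04, 0.999, 0.0, -0.001]
wrist_force: [0.1, 0.0, -0.0]
width: 0.0402
finger_force: 0.0
time_s: 8.1
tool_pos: [0.4841, -0.3011, 0.0154]
orientation: [-0.041, 0.999, 0.0, -0.0]
wrist_force: [1.0, 0.5, 0.3]
width: 0.04
finger_force: 0.0
turn [ 0.    -0.     0.001] shift [0.0002 0.0003 0.0018] rows 0.018041716972380807
```

Close, then lift.

```bash
python3 -m pendant '[[[0,0,0,0,0,0.002,1],[0,0,0,0,0,0.002,1],[0,0,0,0,0,0.002,1],[0,0,0,0,0,0.002,1]]]' 40; python3 -m pendant '[[[0,0,0,0,0,-0.02,1],[0,0,0,0,0,-0.08,1],[0,0,0,0,0,-0.16,1],[0,0,0,0,0,-0.22,1],[0,0,0,0,0,-0.24,1]]]'; python3 go.py .4 .0 .17 180; python3 -c "
from bench import *;print(observe()['qpos'])"
```

```text
time_s: 8.5
tool_pos: [0.4844, -0.3013, 0.0149]
orientation: [-0.041, 0.999, -0.0, 0.0]
wrist_force: [-0.1, 0.8, 5.8]
width: 0.0242
finger_force: 39.9
time_s: 9.0
tool_pos: [0.4851, -0.3015, 0.1379]
orientation: [-0.041, 0.999, -0.001, 0.001]
wrist_force: [-0.1, -0.0, -0.1]
width: 0.0243
finger_force: 39.5
turn [-0.001  0.002  0.055] shift [ 0.12    0.6148 -0.0658] rows 6.298497369367257
[ 0.97604229  0.65626819 -0.75704779  1.80361387  0.56249974  0.90627428
  1.61718546]
```

```bash
python3 go.py .43 -.07 .2 182;  python3 -m pendant '[[[0,0,0,0.03,0.07,-0.04,1],[0,0,0.005,0.07,0.16,-0.08,1],[0,0,0.01,0.08,0.26,-0.12,1],[0,0,0.02,0.08,0.36,-0.13,1],[0,0,0.03,0.08,0.45,-0.13,1]]]'; python3 go.py .43 .15 .2 175;python3 go.py .46 .29 .17 165
```

```text
turn [-0.001  0.002  0.031] shift [ 0.0715  0.4702 -0.1253] rows 4.918674351646182
time_s: 9.5
tool_pos: [0.4254, -0.0809, 0.2003]
orientation: [-0.018, 1.0, -0.001, 0.001]
wrist_force: [1.9, 0.8, -0.9]
width: 0.0247
finger_force: 39.5
turn [-0.001  0.001  0.082] shift [-2.550e-02  4.612e-01  2.000e-04] rows 4.619359479812644
turn [-0.001  0.001  0.198] shift [-0.0953  0.739   0.06  ] rows 7.475315478261401
```

```bash
python3 -m pendant '[[[0,0,0.01,-0.005,0.1,0,1],[0,0,0.03,-0.01,0.2,0,1],[0,0,0.05,-0.015,0.3,0,1],[0,0,0.07,-0.02,0.39,0,1],[0,0,0.08,-0.025,0.46,0,1]]]'; python3 go.py .455 .30 .17 165
```

```text
time_s: 10.0
tool_pos: [0.4292, 0.1508, 0.1996]
orientation: [0.041, 0.999, 0.0, 0.0]
wrist_force: [-0.0, 0.1, -0.1]
width: 0.0245
finger_force: 39.5
turn [0.   0.   0.12] shift [-0.0268  0.3016  0.0593] rows 3.085901640641201
```

```bash
python3 -m pendant '[[[0,0,0.04,-0.007,0.08,0.01,1],[0,0,0.08,-0.014,0.16,0.03,1],[0,0,0.12,-0.02,0.24,0.05,1],[0,0,0.12,-0.027,0.3,0.059,1],[0,0,0.12,-0.027,0.3,0.059,1]]]'; python3 -m pendant '[[[0,0,0,0,0,0,1],[0,0,0,0,0,0,1]]]';python3 - <<'E'
from h import *
s=observe();a=camera("wrist");print(s["qpos"].round(2),s["tool_pos"],s["orientation"])
for l in("bend_rest","bar_a"):print(l,[(round(d["conf"],2),d["extent"]) for d in masks_of("wrist",l)])
cv2.imwrite("pics/w5.png",a[:,:,::-1])
E
```

```text
time_s: 10.5
tool_pos: [0.4547, 0.3005, 0.1692]
orientation: [0.129, 0.992, 0.001, -0.001]
wrist_force: [-0.5, -0.3, -0.5]
width: 0.0249
finger_force: 39.6
time_s: 10.7
tool_pos: [0.4557, 0.2954, 0.1699]
orientation: [0.131, 0.991, -0.0, -0.0]
wrist_force: [-0.4, -0.2, -0.3]
width: 0.0244
finger_force: 39.6
[-0.12  0.58 -0.79  1.85  0.5   0.93  0.17] [0.45574701 0.29544164 0.16993822] [ 1.31349582e-01  9.91336023e-01 -4.16698880e-04 -6.26237746e-05]
bend_rest [(0.77, [416.4, 111.7, 128.1, 133.2]), (0.63, [270.4, 147.9, 60.0, 114.5])]
bar_a [(0.84, [248.9, 178.7, 60.9, 180.7])]
```

View pics/w5.png

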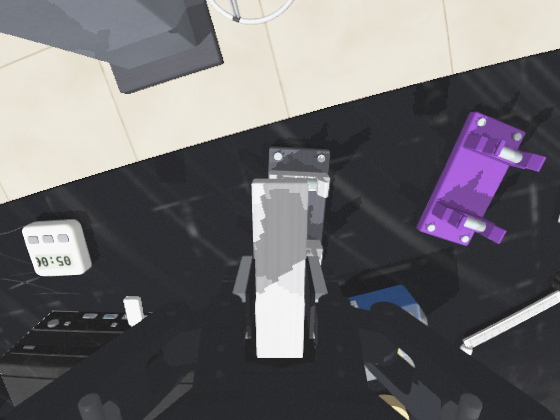

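```bash
python3 -m pendant '[[[0,0,0,0,-0.08,0,1],[0,0,0,0,-0.15,0,1],[0,0,0,0,-0.16,0,1],[0,0,0,0,-0.16,0,1]]]'
python3 - <<'E'
from h import *
m=camera_model("wrist");T=m["T_tool_cam"]
def tool(px,z):
  n=cv2.undistortPoints(np.array(px,float).reshape(-1,1,2),m["mtx"],m["dist"])[:,0]
  d=np.c_[n,np.ones(len(n))]@T[:3,:3].T;o=T[:3,3];return o+d*((z-o[2])/d[:,2])[:,None]
print(tool([(252,182),(308,180),(304,357),(257,357)],-.007).round(4).tolist())
s=observe();a=camera("wrist");print(s["tool_pos"],s["orientation"])
for d in masks_of("wrist","bend_rest"):print(round(d["conf"],2),d["extent"])
cv2.imwrite("pics/w6.png",a[:,:,::-1])
cv2.imwrite("pics/w6c.png",cv2.resize(a[110:310,240:500,::-1],(780,600),interpolation=2))
E
```

```text
time_s: 11.25
tool_pos: [0.4354, 0.2179, 0.1704]
orientation: [0.132, 0.991, -0.0, 0.0]
wrist_force: [0.4, 0.6, -0.3]
width: 0.0244
finger_force: 39.7
[[0.0497, -0.0115, -0.007], [0.0506, 0.0138, -0.007], [-0.0496, 0.0146, -0.007], [-0.0495, -0.0116, -0.007]]
[0.4353738  0.2178691  0.17035662] [ 1.32203113e-01  9.91222529e-01 -2.02128499e-04  4.40669114e-04]
0.68 [337.6, 144.7, 84.1, 124.2]
0.56 [489.4, 114.1, 70.6, 126.4]
```

View pics/w6c.png

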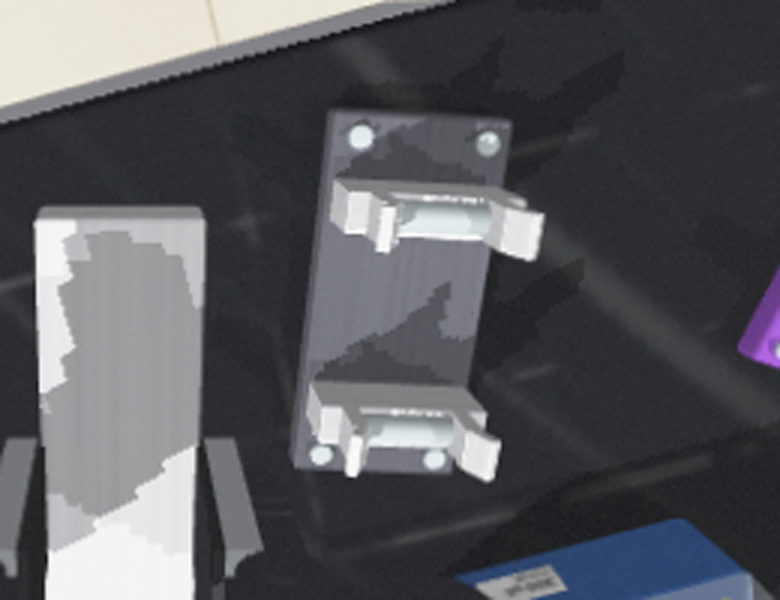

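Run:
```python
from h import *
s=observe()
f=lambda p:np.array(p)/3+[240,110]
P=ray("wrist",f([(330,110),(511,121),(455,473),(293,468)]),.012,s)[:,:2]
print(P.round(4).tolist(),P.mean(0)); 
v=P[0]+P[1]-P[2]-P[3];w=P[0]+P[3]-P[1]-P[2];print("len",np.linalg.norm(v)/2,"wid",np.linalg.norm(w)/2,"yaw",np.degrees(np.arctan2(v[1],v[0])),np.degrees(np.arctan2(w[1],w[0])))
Q=ray("wrist",f([(442,220),(407,430)]),.040,s)[:,:2];print("rollers",Q.round(4).tolist(),Q.mean(0),np.linalg.norm(Q[0]-Q[1]))
o=P.mean(0);t=np.arctan2(*(-v)[::-1]);c,si=np.cos(t),np.sin(t)
M=np.array([[c,-si],[si,c]])
X=[(-.036,-.0155,.05),(-.036,.0155,.05),(.036,-.0155,.05),(.036,.0155,.05),(-.036,0,.04),(.036,0,.04),(-.065,-.03,.012),(.065,.03,.012)]
px=proj("wrist",[(*(o+M@p[:2]),p[2]) for p in X],s);print(((px-[240,110])*3).round(0).tolist())
```

```text
[[0.4059, 0.2999], [0.4245, 0.3572], [0.5476, 0.3197], [0.5294, 0.2619]] [0.47683823 0.3096496 ]
len 0.1289102696613427 wid 0.06040037160436832 yaw 162.96191975762815 -107.7156133657935
rollers [[0.4429, 0.3213], [0.5099, 0.2991]] [0.47644603 0.31023383] 0.07057045241588691
[[398.0, 225.0], [500.0, 229.0], [369.0, 446.0], [464.0, 448.0], [438.0, 219.0], [408.0, 434.0], [330.0, 110.0], [454.0, 474.0]]
```

```bash
python3 go.py .4765 .3087 .085 162.7
```

```text
turn [0.001 0.    0.026] shift [-0.033   0.1929  0.1708] rows 2.598106547162214
```

```bash
python3 -m pendant '[[[0,0,0.01,-0.01,0.08,0,1],[0,0,0.026,-0.03,0.16,0.03,1],[0,0,0.026,-0.033,0.193,0.1,1],[0,0,0.026,-0.033,0.193,0.15,1],[0,0,0.026,-0.033,0.193,0.171,1]]]'; python3 -m pendant '[[[0,0,0,0,0,0,1],[0,0,0,0,0,0,1]]]';  python3 - <<'E'
from h import *
from go import go
S=[]
for i in range(4): S.append(observe()); a=camera("wrist")
print([np.round(s["tool_pos"],4).tolist() for s in S]); s=S[-1]; s["tool_pos"]=np.mean([x["tool_pos"] for x in S],0);print(2*np.degrees(np.arctan2(s["orientation"][1],s["orientation"][0])))
go((.4765,.3087,.06),162.7,s); go((.4765,.3087,.045),162.7,s)
b=camera("side");t=camera("top")
im=np.zeros((600,800,3),np.uint8)
im[:,:450]=cv2.resize(a[120:380,180:375],(450,600));im[:300,450:]=cv2.resize(b[150:220,220:300],(350,300));im[300:,450:]=cv2.resize(t[205:265,190:250],(350,300))
cv2.imwrite("pics/w7.png",im[:,:,::-1])
E
```

```text
time_s: 11.85
tool_pos: [0.4748, 0.3092, 0.0821]
orientation: [0.149, 0.989, -0.001, -0.001]
wrist_force: [-0.6, 0.3, -0.1]
width: 0.0245
finger_force: 39.7
time_s: 12.05
tool_pos: [0.4763, 0.3086, 0.0855]
orientation: [0.15, 0.989, 0.0, 0.0]
wrist_force: [-0.2, -0.4, -0.4]
width: 0.0241
finger_force: 39.7
[[0.4763, 0.3086, 0.0855], [0.4766, 0.3085, 0.0858], [0.4767, 0.3084, 0.0859], [0.4767, 0.3083, 0.0858]]
162.6752373019283
turn [ 0.001  0.001 -0.   ] shift [0.0004 0.0004 0.0515] rows 0.5146858863638156
turn [ 0.001  0.001 -0.   ] shift [0.0004 0.0004 0.0815] rows 0.8146745714793774
```

View pics/w7.png

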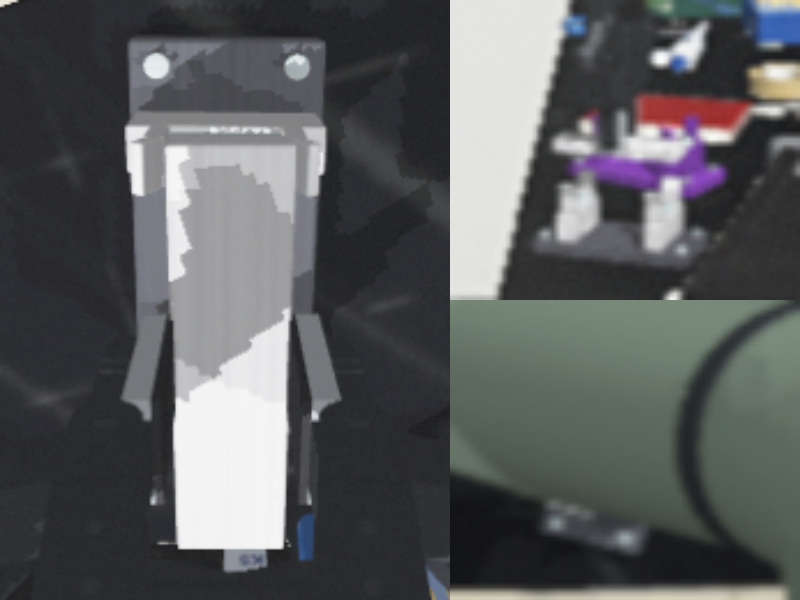

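Run:
```python
from h import *
for i in range(2): print(camera_model("wrist")["T_tool_cam"].round(4).tolist())
m=camera_model("wrist");print(cv2.undistortPoints(np.array([[[252.,182.]],[[308.,180.]]]),m["mtx"],m["dist"]).tolist(), m["mtx"][0])
```

```text
[[0.0001, -0.9524, -0.3049, 0.0787], [1.0, -0.0001, 0.0008, 0.0009], [-0.0008, -0.3049, 0.9524, -0.1427], [0.0, 0.0, 0.0, 1.0]]
[[0.0001, -0.9524, -0.3049, 0.0787], [1.0, -0.0001, 0.0008, 0.0009], [-0.0008, -0.3049, 0.9524, -0.1427], [0.0, 0.0, 0.0, 1.0]]
[[[-0.09074742222759076, -0.0994331077181483]], [[0.09259114453812696, -0.10599141784037192]]] [305.79761701   0.         279.71985342]
```

```bash
python3 -m pendant '[[[0,0,0,0.0004,-0.0014,0.015,1],[0,0,0,0.0004,-0.0014,0.03,1],[0,0,0,0.0004,-0.0014,0.045,1],[0,0,0,0.0004,-0.0014,0.055,1],[0,0,0,0.0004,-0.0014,0.06,1]]]'; python3 -m pendant '[[[0,0,0,0,0,0.006,1],[0,0,0,0,0,0.012,1],[0,0,0,0,0,0.017,1],[0,0,0,0,0,0.021,1],[0,0,0,0,0,0.021,1]]]'
```

```text
time_s: 12.85
tool_pos: [0.4753, 0.3075, 0.0536]
orientation: [0.15, 0.989, -0.0, -0.0]
wrist_force: [0.1, -0.1, -0.8]
width: 0.0246
finger_force: 39.7
time_s: 13.35
tool_pos: [0.4756, 0.3075, 0.0438]
orientation: [0.15, 0.989, -0.0, -0.0]
wrist_force: [0.4, -0.9, -0.7]
width: 0.0249
finger_force: 39.7
```

```bash
python3 -m pendant '[[[0,0,0,0,0,0.0015,1],[0,0,0,0,0,0.003,1],[0,0,0,0,0,0.003,1]]]'
```

```text
time_s: 13.65
tool_pos: [0.4757, 0.3076, 0.0428]
orientation: [0.15, 0.989, 0.0, 0.0]
wrist_force: [-1.2, -0.4, 5.7]
width: 0.0246
finger_force: 40.4
```

```bash
python3 -m pendant '[[[0,0,0,0,0,0,0.1],[0,0,0,0,0,0,-0.2],[0,0,0,0,0,0,-0.2],[0,0,0,0,0,0,-0.2],[0,0,0,0,0,-0.01,-0.2]]]'; python3 -m pendant '[[[0,0,0,0,0,-0.04,-0.2],[0,0,0,0,0,-0.1,-0.2],[0,0,0,0,0,-0.18,-0.2],[0,0,0,0.02,0,-0.26,-0.2],[0,0,0,0.05,0,-0.3,-0.2]]]';  python3 - <<'E'
from h import *
s=observe();a=camera("wrist");b=camera("side")
for d in masks_of("wrist","bar_a"):print(round(d["conf"],2),d["extent"])
im=np.zeros((600,800,3),np.uint8)
im[:,:500]=cv2.resize(a[110:350,180:380],(500,600));im[:300,500:]=cv2.resize(b[150:220,220:300],(300,300));im[300:,500:]=cv2.resize(b[220:320,210:310],(300,300))
cv2.imwrite("pics/w8.png",im[:,:,::-1])
E
```

```text
time_s: 14.15
tool_pos: [0.4753, 0.3074, 0.0472]
orientation: [0.15, 0.989, -0.0, -0.0]
wrist_force: [-0.4, 0.3, -0.2]
width: 0.0511
finger_force: 0.0
time_s: 14.65
tool_pos: [0.4524, 0.3155, 0.2008]
orientation: [0.151, 0.989, 0.001, 0.001]
wrist_force: [-0.0, 1.2, -0.2]
width: 0.0516
finger_force: 0.0
0.84 [263.5, 171.2, 30.6, 97.2]
```

View pics/w8.png

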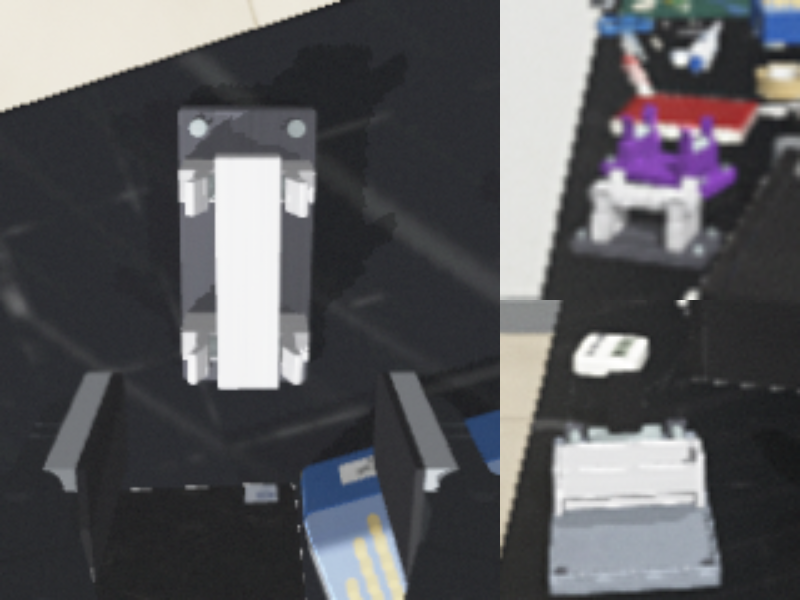

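Run:
```python
from h import *
s=observe();f=lambda p:np.array(p)/2.5+[180,110]
B=ray("wrist",f([(248,158),(248,388)]),.05,s);C=ray("wrist",f([(247,109)]),.012,s);S=ray("wrist",f([(190,158),(300,158),(190,332),(300,332)]),.05,s)
u=(B[1]-B[0])[:2];L=np.linalg.norm(u);u/=L
print("len",L,"front overhang to base edge",(B[0]-C[0])[:2]@u,"(want 0.015)",[float((x-B[0])[:2]@u) for x in S])
```

```text
len 0.09858282715592642 front overhang to base edge 0.014098503808548862 (want 0.015) [-1.2005006590088546e-05, -1.194781815946639e-05, 0.07270891896110748, 0.07272837236819414]
```

Centred within about 1 mm; handing in.

```bash
python3 -c "
from bench import *;print(hand_in())"
```

```text
the job is handed in; nothing more can be done
None
```

The job is handed in: one bar lies flat across both rollers of the grey bend rest, between the guides and centred lengthwise to about 1 mm; the slide snapped home by itself, the arm did not go near the bystanders, and the job took about 15 s (I did not count the bars left in the magazine).

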